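# Tighten the nut at the bottom of the gear housing's deep bore with the long socket key

## Task

Take the big socket key (the longer one, with the thicker socket and shank) from its stand and lower it into the deep bore of the gear housing, feeling for the angle at which its socket drops fully over the nut at the bottom. Tighten the nut clockwise (seen from above) until it comes to a firm stop, then set the key back upright in its hole in the stand and let go. Leave the small key, the jar, the pliers and the caliper alone.

Things in the scene. Friction and masses are not known exactly. Their poses are not given: they have to be found in the camera images.
- housing: Round finned aluminium gear housing, fixed to the bench. Origin on the bench at its axis, z up. Foot flange 120 mm across and 10 mm high, drum 100 mm across, top 85 mm above the bench. A connector sticks out of its low side along its +x. A vertical bore 39 mm wide (mouth countersunk to 47 mm) goes down its axis.
- bore_mouth (a point): Centre of the bore's mouth, 85 mm above the bench.
- bore_floor (a point): Centre of the washer at the bottom of the bore, 22 mm above the bench (63 mm below the mouth). When the socket is fully on the nut, its mouth rests on this washer.
- nut_top (a point): Point of the housing on the bore axis at the nut's upper shoulder, 11 mm above the washer. Hexagon nut 26 mm across flats, 11 mm high plus a 2.5 mm conical crown. How its flats stand about the axis differs each time and is not given: feel for it. The socket goes on only within about 6 degrees of the right angle, which repeats every 60 degrees; else its mouth stops on this shoulder.
- nut (a joint): How far the nut is tightened, rad: 0 is fully tight at a firm stop, negative is what remains to be turned (1.3 to 2.4 at the start); grows when the nut turns clockwise seen from above. It turns on its thread with a drag of about 0.1 N m, stays where it is left and does not rise or sink. It says nothing of how the flats stand in the bore.
- stand: Grey block, fixed to the bench: 70 mm along its x, 190 mm along its y, 35 mm high, origin on the bench under its centre. Two round holes 43 mm wide and 25 mm deep, one at y +55 mm and one at y -55 mm.
- hole_a (a point): Centre of the floor of the stand's hole at its y +55 mm, 10 mm above the bench (25 mm below the block's top).
- hole_b (a point): Centre of the floor of the stand's hole at its y -55 mm, 10 mm above the bench.
- big_key_grip (a point): The big socket key, loose, upright in either hole of the stand at the start, 160 mm long, 0.3 kg. Point at the centre of its black square grip, 24 x 24 mm and 45 mm tall, at its top, 137.5 mm above the socket's mouth. z up along the key; x and y square to the grip's four flat faces, which at the start stand square to the stand within 9 degrees.
- big_key_mouth (a point): Centre of the big key's socket mouth, its lowest point, on its axis; axes as the grip's. Steel socket open downward, 37 mm wide outside, 40 mm long; inside a hexagon 27.5 mm across flats, 22 mm deep, its flats facing the key's x axis and every 60 degrees from it. Shank above it 18 mm thick.
- small_key_grip (a point): The small socket key, loose, upright in the other hole; to be left alone. 125 mm long, grip like the big key's; centre of its grip, 102.5 mm above its mouth. Its socket is 28 mm wide outside, its shank 11 mm thick; too small for the nut.
- jar_mid (a point): Bystander: small clear jar of inserts, 44 mm wide, 29 mm high, loose; its centre.
- pliers_mid (a point): Bystander: pliers lying flat, 76 x 150 x 14 mm, loose; centre.
- caliper_mid (a point): Bystander: caliper lying flat, 55 x 200 x 14 mm, loose; centre.
There are look-alikes about, which are no part of the job. Leave any purple or yellow look-alike of the part that bears big_key_grip alone.

How it is judged:
On the way, in this order (a step that is already met when the one before it is completed fails the run):
1. the big key's socket is fully over the nut at the bottom of the bore (mouth within 5 mm of the washer) (horizontal distance between big_key_mouth and bore_floor below 0.004 m and z of big_key_mouth in the frame of bore_floor below 0.005 m), for 0.2 s.
2. the nut is tight (within 0.08 rad of its stop) with the socket still on it (all of step 1 and value of joint nut above -0.08 rad), for 0.2 s.
At the end, for the whole second after the job is handed in: The nut is within 0.08 rad of its firm stop; the big key stands upright (within 0.12 rad) in a hole of the stand, its mouth within 4 mm of the hole's floor and 6 mm of its centre; the small key's grip is within 30 mm, and the jar, pliers and caliper within 20 mm, of where they started (value of joint nut above -0.08 rad and ((horizontal distance between big_key_mouth and hole_a below 0.006 m and z of big_key_mouth in the frame of hole_a below 0.004 m) or (horizontal distance between big_key_mouth and hole_b below 0.006 m and z of big_key_mouth in the frame of hole_b below 0.004 m)) and angle between big_key_grip's own z axis and vertical below 0.12 rad and distance of small_key_grip from where it was at the start of the episode below 0.03 m and distance of each of jar_mid, pliers_mid, caliper_mid from where it was at the start of the episode below 0.02 m); the robot touches nothing.
It fails at once if the small key is taken or knocked (its grip moved more than 30 mm) (distance of small_key_grip from where it was at the start of the episode above 0.03 m).
It fails at once if the jar, pliers or caliper is pushed more than 20 mm (distance of any of jar_mid, pliers_mid, caliper_mid from where it was at the start of the episode above 0.02 m).
It also fails if it takes over 70 s, if anything falls off the work surface, if the arm or the gripper's body presses on something with over 40 N, if the wrist force passes 120 N, or if a joint passes its speed limit or range.

## Robot

A 7-joint arm with a two-finger parallel gripper is mounted at the origin on a cart in front of the work surface, level with it; the furniture and walls round the work are solid. World frame = base frame: x ahead of the robot, y to its left, z up, the work surface at z = 0. Lengths are in m, angles in rad, forces in N, time in s.
With the tool pointing down it reaches from about 0.35 to 0.9 m from the base axis. Payload 7.2 kg.
Tool frame: the origin (TCP) lies between the finger pads; the fingertips stand 11 mm ahead of it and the grasp point (between the pads) lies 8 mm behind it; z points along the fingers, y is the line along which they close (so a half turn about z gives the same grasp; the last joint's range is limited). The gripper opens to 85 mm and grips with 20 to 120 N. Pads are 22 mm wide; open, the fingers measure 114 mm over their backs; the gripper's body (76 mm by 85 mm) begins 54 mm behind the grasp point. The pads swing forward as they close: fully open they stand 13 mm farther back than shut.
Start: joints at [-1.393, 0.411, -0.013, 1.596, 0.006, 1.134, -0.082], TCP at [0.152, 0.606, 0.242] pointing down, gripper open.
Joint ranges: [-2.95, 2.95], [-0.29, 1.99], [-1.47, 1.44], [0.14, 2.54], [-1.03, 4.17], [0.13, 1.85], [-2.86, 2.86]. Speed limits (rad/s): [2.39, 2.39, 3.01, 3.01, 3.14, 3.14, 3.14].

## Interface

Orientations are given as a unit quaternion [w, x, y, z].
In Python, from station import monitor, snapshot, calibration, job gives the robot as it stands.
- The arm moves only by the tool play_rows, never from a script. Its argument "rows" is one flat list of numbers, 7 for each row, row after row: the opening, from 0 (shut) to 1 (fully open), then the shift along the tool's x, y, z in m, then the turn, a rotation vector about the tool's x, y, z in rad. A call has 1 to 8 rows; each row is the pose to reach, as a shift and turn from the pose commanded when the call began, along the tool's axes at that moment; what a row does not reach only later rows make up. A row lasts 1/10 s, in which the tool goes at most 50 mm and 8.59 degrees, less where a joint would pass 70% of its speed; a pose out of reach is approached as far as the arm can. A call with a gripper value outside its range is refused whole. The fingers move at their own pace and stop on an object; the grip force is fixed at half the most. Time passes only in rows, so rows that repeat a pose let the fingers close. It gives the time, the measured TCP pose, the force, the opening and the grip force at its end, in the units of the state.
- monitor.read_state(): the state, without advancing time (a new reading comes with each control period).
- snapshot(name): name is "scene" or "side" or "wrist"; returns the picture (420x560x3 uint8, blue, green, red); there is no depth.
- calibration(name): a dict with "mtx" (3x3 intrinsics, pixels), "R" (3x3) and "t" (3): a world point X has camera coordinates R X + t; the wrist camera has in their place "tool_from_camera" (4x4, takes a point from camera to tool coordinates, whose origin is the TCP and whose axes are the flange's). Camera axes: x right, y down, z forward; pixel columns grow to the right and rows downward; lengths in m; the calibration is good to about 2 mm. A picture is of the moment at which its call begins: read the wrist's pose just before it. calibration takes no time and is no camera call.
- job.finish_job(): hands the job in; it is judged then, once.
The state is a dict: "clock": time; "qpos": joint angles; "qvel": joint speeds; "joint_torque": joint torques, N m; "ee_pos": TCP position; "eef_rot": TCP orientation; "contact_force": force on the tool from outside, world axes, zero at the start; "ft_torque": the same for the moment, N m; "opening": finger opening in m; "gripper_force": force on a finger pad.
Only numpy, scipy, OpenCV 4.12 (cv2) and the standard library are available. Lean on these libraries where they do the work, as an engineer would, in place of code of your own. Each camera call takes 0.05 s, during which the arm holds its last target. There are 200 camera calls.

## Working session

There is one attempt and no reset: what is moved stays moved. The work goes in short steps, Python scripts to look and compute and a tool call to move; the robot and the scene stay as the last step left them, time stands still between calls to the robot, and variables do not carry over. Pictures are saved under pics/ and viewed, at most 10 in all, crops included, and the job is handed in when it is done.

Besides the shell and the picture viewer there is one more tool, called after "Call:" as name(argument=value, ...) on one line, values as JSON. play_rows: Moves the arm, as the interface text tells. Its arguments: {"type":"object","properties":{"rows":{"type":"array"}},"required":["rows"]}

```bash
mkdir -p pics; ls
python3 - <<'E'
from station import monitor, snapshot, calibration, job
import cv2,numpy as np
s=monitor.read_state(); print(s)
for n in("scene","side"):
    c=calibration(n); print(n,c)
a=snapshot("scene");b=snapshot("side")
cv2.imwrite("pics/scene.png",a);cv2.imwrite("pics/side.png",b)
E
```

```text
pics
{'clock': 0.0, 'qpos': array([-1.3932027 ,  0.4118859 , -0.01271718,  1.59707716,  0.00557781,
        1.13428974, -0.08220498]), 'qvel': array([-0.00158462, -0.00065763, -0.00104274,  0.00050473,  0.00094788,
       -0.0022904 ,  0.00100744]), 'joint_torque': array([-2.20520888e-04, -6.00616908e+01,  6.82249982e-01, -2.99403244e+01,
        1.38786077e-02,  1.09028304e-02, -5.83772518e-06]), 'ee_pos': array([0.15198971, 0.60572994, 0.24144819]), 'eef_rot': array([-5.30679057e-05,  1.22580122e-01,  9.92458288e-01, -8.10721205e-04]), 'contact_force': array([ 0.57240349,  0.00535074, -0.06487739]), 'ft_torque': array([ 0.00835792, -0.01144299, -0.00127426]), 'gripper_force': 0.0, 'opening': 0.0854156480363998}
scene {'mtx': array([[441.52057274,   0.        , 279.26648794],
       [  0.        , 441.52057274, 211.14441579],
       [  0.        ,   0.        ,   1.        ]]), 'R': array([[ 0.83706774, -0.54688344, -0.01536555],
       [-0.45733246, -0.6840329 , -0.56828339],
       [ 0.30027424,  0.48271886, -0.82268942]]), 't': array([-0.44858081,  0.3026754 ,  0.8044529 ])}
side {'mtx': array([[469.18031606,   0.        , 275.86030967],
       [  0.        , 469.18031606, 201.48984444],
       [  0.        ,   0.        ,   1.        ]]), 'R': array([[-0.88545299, -0.46438775,  0.0178048 ],
       [-0.30687107,  0.55548365, -0.7728312 ],
       [ 0.34900307, -0.68976948, -0.63436183]]), 't': array([0.47599978, 0.27936979, 0.88552629])}
```

View pics/scene.png

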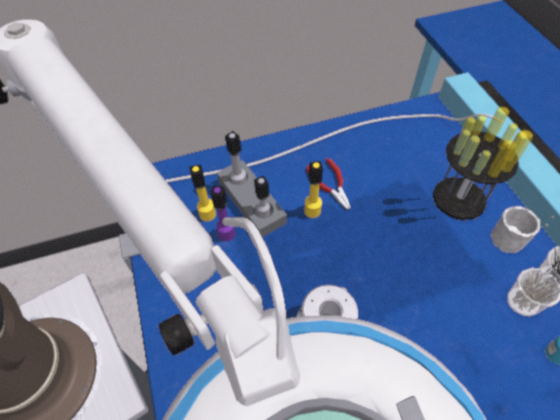

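View pics/side.png

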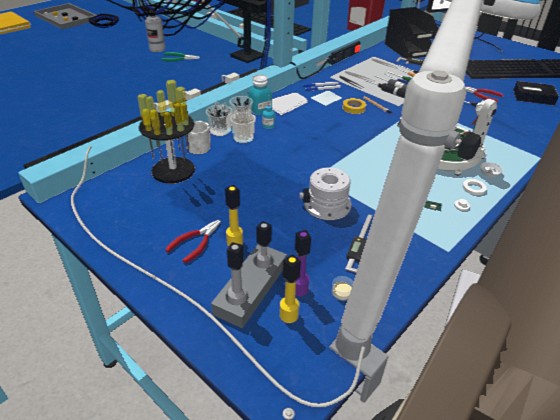

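The scene view shows the stand at (222..285, 170..225). The tall grey key's grip is near (233,142) and the small one's near (262,187). The purple and yellow look-alikes are at (219,198), (198,178) and (315,172), and the bore is near (329,302). In the side view the big grip is at (235,255), the small grip at (264,232), the bore at (329,178), and the jar at (342,288).

```bash
cat > h.py <<'E'
import numpy as np,cv2
from station import monitor, snapshot, calibration, job
from scipy.spatial.transform import Rotation as Ro
def cam(n):
    c=calibration(n)
    if n!="wrist": return c["mtx"],c["R"],c["t"]
    s=monitor.read_state();q=s["eef_rot"];R=Ro.from_quat([*q[1:],q[0]]).as_matrix()
    T=np.eye(4);T[:3,:3]=R;T[:3,3]=s["ee_pos"];M=np.linalg.inv(T@c["tool_from_camera"])
    return c["mtx"],M[:3,:3],M[:3,3]
def onplane(c,p,z):
    K,R,t=c;d=R.T@np.linalg.inv(K)@[p[0],p[1],1];o=-R.T@t
    return o+d*(z-o[2])/d[2]
def tri(c1,p1,c2,p2):
    P=[c[0]@np.c_[c[1],c[2]] for c in(c1,c2)]
    X=cv2.triangulatePoints(P[0],P[1],np.array(p1,float),np.array(p2,float))[:,0];return X[:3]/X[3]
def proj(c,X):
    p=c[0]@(c[1]@X+c[2]);return p[:2]/p[2]
E
python3 - <<'E'
from h import *
a=cv2.imread("pics/scene.png");b=cv2.imread("pics/side.png")
A=cam("scene");B=cam("side")
def blobs(im,x0,y0,x1,y1):
    m=(im.max(2)<50).astype(np.uint8);m[:y0]=0;m[y1:]=0;m[:,:x0]=0;m[:,x1:]=0
    n,l,s,c=cv2.connectedComponentsWithStats(m)
    return [(s[i],c[i].round(1)) for i in range(1,n) if s[i,4]>60]
for r in(blobs(a,180,110,340,240),blobs(b,210,170,330,300)):
    for x in r: print(x)
print(tri(A,(233,142),B,(235,256)),tri(A,(262,188),B,(264,232)),tri(A,(315,170),B,(233,196)),tri(A,(198,175),B,(292,268)),tri(A,(219,197),B,(303,243)))
print("bore",onplane(B,(329,179),.085),onplane(A,(330,303),.085),"jar",onplane(B,(342,289),.02))
X=cv2.resize(a[120:330,170:370],None,fx=2,fy=2);Y=cv2.resize(b[155:335,200:395],None,fx=2,fy=2)
o=np.zeros((420,790,3),np.uint8);o[:,:400]=X;o[:360,400:]=Y
cv2.imwrite("pics/mos.png",o)
E
```

```text
(array([226, 135,  14,  20, 182], dtype=int32), array([232.9, 144.9]))
(array([309, 164,  13,  20, 171], dtype=int32), array([314.8, 174.7]))
(array([191, 168,  13,  19, 146], dtype=int32), array([197.7, 178.6]))
(array([255, 180,  13,  19, 163], dtype=int32), array([261.3, 189.7]))
(array([212, 187,  14,  21, 190], dtype=int32), array([219.1, 198.8]))
(array([226, 188,  14,  21, 228], dtype=int32), array([232.2, 198.1]))
(array([304, 189,   6,  13,  62], dtype=int32), array([306.1, 195.5]))
(array([257, 224,  14,  22, 247], dtype=int32), array([263.6, 235.1]))
(array([295, 231,  16,  25, 274], dtype=int32), array([302.5, 244. ]))
(array([228, 244,  15,  26, 294], dtype=int32), array([235.2, 257.2]))
(array([283, 255,  18,  28, 330], dtype=int32), array([291. , 269.7]))
[0.53488369 0.17436732 0.1462869 ] [0.5354143  0.06072642 0.11182803] [0.63553075 0.01977074 0.14019809] [0.43405112 0.14311612 0.13698757] [0.44414398 0.0728177  0.134603  ]
bore [ 0.50090806 -0.20712684  0.085     ] [ 0.50950462 -0.20814803  0.085     ] jar [0.35932914 0.04757014 0.02      ]
```

View pics/mos.png

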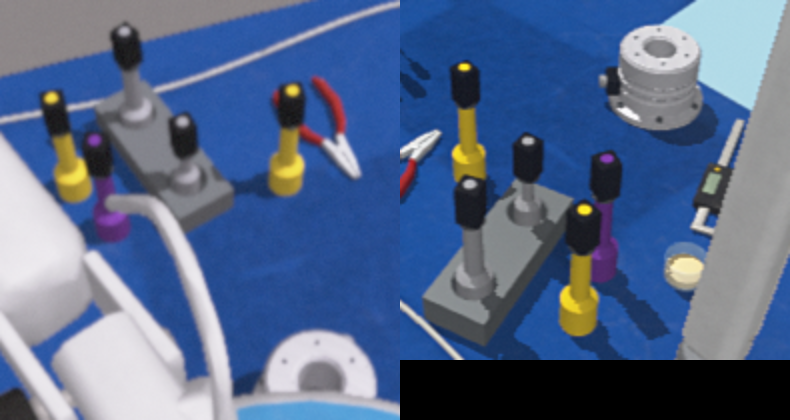

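The mosaic confirms the layout. The big key stands in the far-left hole, about (0.535, 0.174). The small key is at (0.535, 0.061) and the bore at about (0.505, -0.207). I'll move to hover over the big key.

Call:
play_rows(rows=[1, -0.24, -0.16, -0.06, 0, 0, -0.12, 1, -0.24, -0.16, -0.06, 0, 0, -0.12, 1, -0.24, -0.16, -0.06, 0, 0, -0.12, 1, -0.24, -0.16, -0.06, 0, 0, -0.12, 1, -0.477, -0.326, -0.06, 0, 0, -0.245, 1, -0.477, -0.326, -0.06, 0, 0, -0.245, 1, -0.477, -0.326, -0.06, 0, 0, -0.245, 1, -0.477, -0.326, -0.06, 0, 0, -0.245])

```text
clock: 0.9
ee_pos: [0.4162, 0.3091, 0.2931]
eef_rot: [-0.0, 0.0, 1.0, 0.0]
contact_force: [0.8, 0.8, 0.1]
opening: 0.0853
gripper_force: 0.0
```

```bash
cat >> h.py <<'E'
def delta(xyz,yaw_y=None):
    s=monitor.read_state();q=s["eef_rot"];R=Ro.from_quat([*q[1:],q[0]]).as_matrix()
    y=np.arctan2(R[1,1],R[0,1])
    print("t",round(s["clock"],2),"pos",s["ee_pos"].round(4),"yawy",round(np.degrees(y),2),"tilt",np.round(R[:2,2],3),"q",s["qpos"].round(2),"F",s["contact_force"].round(1),"T",s["ft_torque"].round(2),"op",round(s["opening"],4))
    if xyz is not None: print("shift",(R.T@(np.array(xyz)-s["ee_pos"])).round(4),"turnz", None if yaw_y is None else round(y-np.radians(yaw_y),4))
E
python3 - <<'E'
from h import *
delta([.535,.174,.3],90)
E
```

```text
t 0.9 pos [0.4162 0.3091 0.2931] yawy 89.95 tilt [-0.  0.] q [-0.85  0.18  0.14  1.79 -0.03  1.17  0.87] F [0.8 0.8 0.1] T [ 0.06 -0.04 -0.03] op 0.0853
shift [-0.1189 -0.135  -0.0069] turnz -0.0008
```

Call:
play_rows(rows=[1, -0.119, -0.135, 0, 0, 0, 0, 1, -0.119, -0.135, 0, 0, 0, 0, 1, -0.119, -0.135, 0, 0, 0, 0, 1, -0.119, -0.135, 0, 0, 0, 0, 1, -0.119, -0.135, 0, 0, 0, 0, 1, -0.119, -0.135, 0, 0, 0, 0])

```text
clock: 1.5
ee_pos: [0.5341, 0.1754, 0.2926]
eef_rot: [-0.001, 0.001, 1.0, -0.0]
contact_force: [-0.1, 1.7, -0.3]
opening: 0.0853
gripper_force: 0.0
```

Run:
```python
from h import *
delta([.535,.174,.14],90)
W=cam("wrist");im=snapshot("wrist");cv2.imwrite("pics/w1.png",im)
np.savez("w1.npz",K=W[0],R=W[1],t=W[2])
for X in([.535,.174,.17],[.535,.061,.135]): print(proj(W,np.array(X)))
sc=snapshot("scene");A=cam("scene")
X=cv2.resize(sc[150:330,220:420],None,fx=1.5,fy=1.5)
o=np.zeros((420,800,3),np.uint8);o[:,:560]=im
o[:270,500:]=X[:,:300];cv2.imwrite("pics/m2.png",o)
```

```text
t 1.5 pos [0.5341 0.1754 0.2926] yawy 89.86 tilt [-0.001 -0.   ] q [-0.61  0.26  0.25  1.7  -0.07  1.19  1.23] F [-0.1  1.7 -0.3] T [-0.01  0.06 -0.02] op 0.0853
shift [-0.001  -0.0014  0.1526] turnz -0.0024
[272.44648214 206.29246184]
[144.18843418 194.07105192]
```

View pics/m2.png

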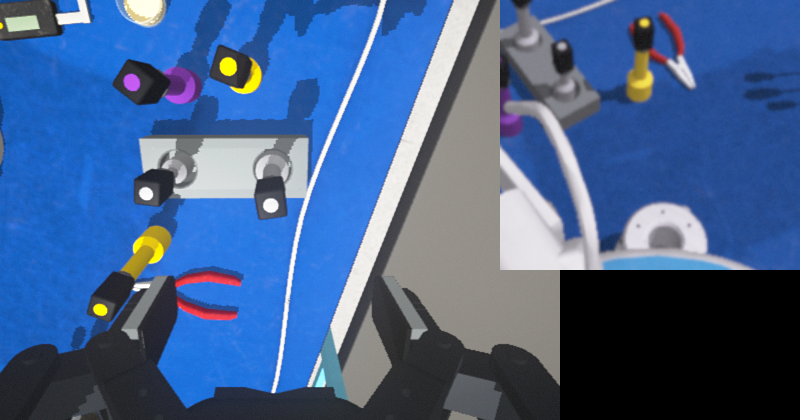

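The wrist view shows the big key's white dot at (270,205) and the small key's at (146,193). The stand is nearly square to the image, and the yellow key with the pliers is lower left. I'll refine the position and descend.

Run:
```python
from h import *
d=np.load("w1.npz");W=(d["K"],d["R"],d["t"]);im=cv2.imread("pics/w1.png")
for (x,y,z) in((270,205,.17),(146,193,.135)):
    m=im[y-12:y+13,x-12:x+13].min(2)>150;v,u=np.nonzero(m);p=(u.mean()+x-12,v.mean()+y-12);print(p,m.sum(),onplane(W,p,z))
# yaw of the grip and stand
g=im[175:235,240:305].max(2)<60
c,_=cv2.findContours(g.astype(np.uint8),0,2);c=max(c,key=cv2.contourArea);print(cv2.minAreaRect(c),cv2.boundingRect(c))
a=[onplane(W,p,.035) for p in((146,200),(309,197))];v=a[1]-a[0];print("stand yaw",np.degrees(np.arctan2(v[1],v[0])))
```

```text
(np.float64(270.2912087912088), np.float64(205.03296703296704)) 182 [0.53395721 0.17231913 0.17      ]
(np.float64(145.69387755102042), np.float64(193.19727891156464)) 147 [0.53420411 0.06242299 0.135     ]
((41.0, 5.0), (0.0, 0.0), 0.0) (41, 5, 1, 1)
stand yaw 90.93999241399617
```

Call:
play_rows(rows=[1, 0, -0.003, 0.05, 0, 0, 0, 1, 0, -0.003, 0.1, 0, 0, 0, 1, 0, -0.003, 0.152, 0, 0, 0, 1, 0, -0.003, 0.152, 0, 0, 0, 1, 0, -0.003, 0.152, 0, 0, 0, 0, 0, -0.003, 0.152, 0, 0, 0, 0, 0, -0.003, 0.152, 0, 0, 0, 0, 0, -0.003, 0.152, 0, 0, 0])

```text
clock: 2.4
ee_pos: [0.5353, 0.1734, 0.1431]
eef_rot: [0.002, 0.0, 1.0, 0.001]
contact_force: [-0.2, 0.4, -0.4]
opening: 0.0439
gripper_force: 0.0
```

Call:
play_rows(rows=[0, 0, 0, 0, 0, 0, 0, 0, 0, 0, 0, 0, 0, 0, 0, 0, 0, 0, 0, 0, 0, 0, 0, 0, 0, 0, 0, 0])

```text
clock: 2.8
ee_pos: [0.535, 0.173, 0.1425]
eef_rot: [0.001, 0.0, 1.0, 0.0]
contact_force: [-1.2, -0.9, 7.0]
opening: 0.025
gripper_force: 58.7
```

Run:
```python
from h import *
delta([.534,.172,.14],90)
```

```text
t 2.8 pos [0.535  0.173  0.1425] yawy 89.94 tilt [0.002 0.001] q [-0.58  0.41  0.23  1.87 -0.12  0.87  1.28] F [-1.2 -0.9  7. ] T [-0.14  0.28  0.05] op 0.025
shift [ 0.001  -0.001   0.0025] turnz -0.001
```

Call:
play_rows(rows=[0, 0, 0, -0.04, 0, 0, 0, 0, 0, 0, -0.08, 0, 0, 0, 0, 0, 0, -0.12, 0, 0, 0, 0, 0, 0, -0.16, 0, 0, 0, 0, 0, 0, -0.19, 0, 0, 0, 0, 0, 0, -0.19, 0, 0, 0, 0, 0, 0, -0.19, 0, 0, 0])

```text
clock: 3.5
ee_pos: [0.534, 0.1728, 0.331]
eef_rot: [0.0, 0.0, 1.0, 0.0]
contact_force: [-0.3, 0.1, -3.3]
opening: 0.0249
gripper_force: 59.9
```

Run:
```python
from h import *
delta([.505,-.207,.33],90)
im=snapshot("side");cv2.imwrite("pics/s2.png",cv2.resize(im[130:350,190:400],None,fx=2.5,fy=2.5))
```

```text
t 3.5 pos [0.534  0.1728 0.331 ] yawy 89.95 tilt [0. 0.] q [-0.61  0.24  0.26  1.64 -0.06  1.27  1.23] F [-0.3  0.1 -3.3] T [-0.01  0.03 -0.03] op 0.0249
shift [ 0.0287 -0.3798  0.0009] turnz -0.0008
```

View pics/s2.png

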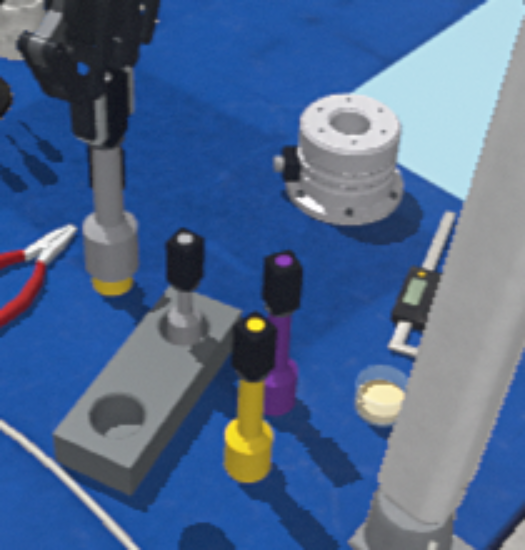

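The key is held upright; its hole is visible at crop (118,415). The side-view bore mouth is at crop (349,124), i.e. (329.6,179.6). Next I'll move near the housing and look with the wrist camera.

Call:
play_rows(rows=[0, 0.02, -0.05, 0, 0, 0, 0, 0, 0.028, -0.29, 0, 0, 0, 0, 0, 0.028, -0.29, 0, 0, 0, 0, 0, 0.028, -0.29, 0, 0, 0, 0, 0, 0.028, -0.29, 0, 0, 0, 0, 0, 0.028, -0.29, 0, 0, 0, 0, 0, 0.028, -0.29, 0, 0, 0, 0, 0, 0.028, -0.29, 0, 0, 0, 0])

```text
clock: 4.35
ee_pos: [0.505, -0.118, 0.3295]
eef_rot: [-0.001, 0.002, 1.0, 0.0]
contact_force: [0.4, 1.9, -2.4]
opening: 0.025
gripper_force: 60.2
```

Run:
```python
from h import *
delta([.505,-.207,.33],90)
W=cam("wrist");im=snapshot("wrist")
B=cam("side");A=cam("scene");b=snapshot("side");a=snapshot("scene")
np.savez("w2.npz",K=W[0],R=W[1],t=W[2],im=im,a=a,b=b)
P=np.array([.505,-.207,.085]);print(proj(W,P),proj(A,P),proj(B,P))
o=np.zeros((420,790,3),np.uint8);o[:,:560]=im
for k,(c,m) in enumerate(((A,a),(B,b))):
    u,v=proj(c,P).astype(int);o[k*210:k*210+200,560:790]=cv2.resize(m[v-43:v+43,u-50:u+50],(230,200))
    print(u,v)
cv2.imwrite("pics/m3.png",o)
```

```text
t 4.35 pos [ 0.505  -0.118   0.3295] yawy 89.78 tilt [-0.003  0.   ] q [-0.26  0.16  0.46  1.75 -0.07  1.25  1.79] F [ 0.4  1.9 -2.4] T [ 0.14 -0.1  -0.01] op 0.025
shift [-0.0004 -0.089  -0.0006] turnz -0.0038
[194.6217758  171.89486541] [327.58149894 303.80916848] [327.43667134 178.54291205]
327 303
327 178
```

View pics/m3.png

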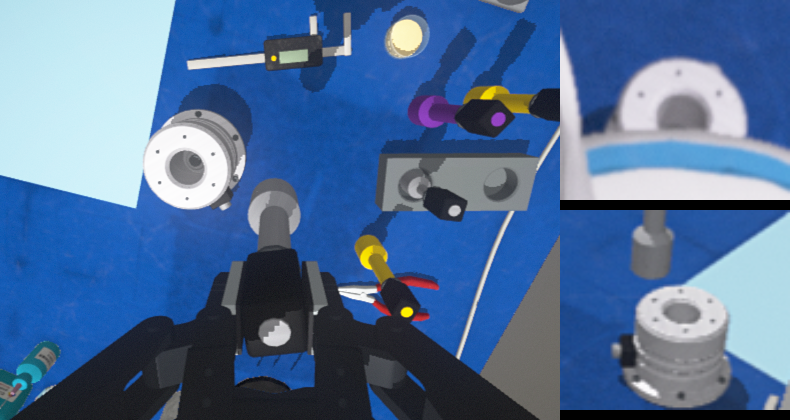

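The wrist view shows the housing top centred near (187,167) with the bore open, the empty stand hole at (500,184), and the held key's socket mouth near (274,195). I'll fit ellipses.

Run:
```python
from h import *
d=np.load("w2.npz");W=(d["K"],d["R"],d["t"]);im=d["im"];B=cam("side");b=d["b"]
def fit(im,c,r,lab):
    g=cv2.cvtColor(im,6);x,y=c;roi=cv2.GaussianBlur(g[y-r:y+r,x-r:x+r],(3,3),0)
    th,m=cv2.threshold(roi,0,255,cv2.THRESH_BINARY_INV+cv2.THRESH_OTSU)
    cs,_=cv2.findContours(m,0,1);cs=[k for k in cs if len(k)>15 and cv2.pointPolygonTest(cv2.convexHull(k),(r,r),False)>=0]
    for k in cs:
        e=cv2.fitEllipse(cv2.convexHull(k));print(lab,th,np.add(e[0],(x-r,y-r)).round(2),np.round(e[1],1),round(e[2]))
fit(im,(187,167),27,"bore w");fit(b,(329,179),14,"bore s")
for p in ((187,167),(186,166)): print(onplane(W,p,.085))
for p in ((329.5,179.5),): print(onplane(B,p,.085))
print("hole wrist",onplane(W,(500,184),.035))
# drum-top outer edge, bright
g=im.min(2);m=(g>150).astype(np.uint8);n,l,s,c=cv2.connectedComponentsWithStats(m);i=l[150,170];print(i,s[i])
```

```text
bore w 184.0 [185.91 167.79] [35.2 36.5] 132
bore s 168.0 [329.3  178.62] [ 9.2 16.4] 100
[ 0.49940809 -0.21505632  0.085     ]
[ 0.49827474 -0.21607291  0.085     ]
[ 0.49904103 -0.20582247  0.085     ]
hole wrist [0.53362099 0.17187117 0.035     ]
1 [    0     0   238   209 35661]
```

Run:
```python
from h import *
d=np.load("w2.npz");W=(d["K"],d["R"],d["t"]);A=cam("scene");B=cam("side")
print("tri W,B",tri(W,(186.3,167.3),B,(329.5,179)),"tri A,B",tri(A,(330,303),B,(329.5,179)))
for X in ([.499,-.215,.085],[.5,-.207,.085],[.505,-.207,.085]):
    X=np.array(X);print(X,*[proj(c,X).round(1) for c in(W,A,B)])
print("camera W centre",-W[1].T@W[2],W[1].round(3))
# socket mouth and big key grip top for check
for X in ([.505,-.118,.197],[.505,-.118,.3575],[.534,.062,.135],[.534,.062,.035],[.534,.172,.035]): print(proj(W,np.array(X)).round(1))
delta(None)
```

```text
tri W,B [ 0.50255614 -0.21769981  0.07729185] tri A,B [ 0.50438246 -0.20896809  0.085217  ]
[ 0.499 -0.215  0.085] [187.  166.6] [327.6 309.1] [331.  177.6]
[ 0.5   -0.207  0.085] [194.3 167.5] [325.3 305.3] [329.3 179.1]
[ 0.505 -0.207  0.085] [194.6 171.9] [327.6 303.8] [327.4 178.5]
camera W centre [ 0.42133147 -0.11790864  0.4616717 ] [[ 0.004  1.     0.001]
 [ 0.947 -0.004  0.32 ]
 [ 0.32  -0.001 -0.947]]
[274.2 201.7]
[274.6 333.9]
[452.9 209.9]
[414.3 184.6]
[500.  184.3]
t 4.5 pos [ 0.5058 -0.1155  0.3301] yawy 90.08 tilt [-0.002  0.   ] q [-0.26  0.16  0.46  1.75 -0.07  1.25  1.79] F [ 1.   0.4 -3.2] T [ 0.01 -0.03 -0.02] op 0.025
```

Call:
play_rows(rows=[0, 0.003, -0.03, 0, 0, 0, 0, 0, 0.005, -0.06, 0.02, 0, 0, 0, 0, 0.005, -0.06, 0.03, 0, 0, 0, 0, 0.005, -0.06, 0.03, 0, 0, 0, 0, 0.005, -0.06, 0.03, 0, 0, 0, 0, 0.005, -0.06, 0.03, 0, 0, 0])

```text
clock: 5.1
ee_pos: [0.5016, -0.1757, 0.3016]
eef_rot: [0.0, -0.001, 1.0, 0.0]
contact_force: [-0.6, -0.2, -2.5]
opening: 0.0248
gripper_force: 60.3
```

Run:
```python
from h import *
delta(None)
W=cam("wrist");im=snapshot("wrist");np.savez("w3.npz",K=W[0],R=W[1],t=W[2],im=im)
for X in ([.499,-.215,.085],[.503,-.207,.085]): print(proj(W,np.array(X)).round(1))
cv2.imwrite("pics/m4.png",cv2.resize(im[90:250,140:350],None,fx=3,fy=3))
```

```text
t 5.1 pos [ 0.5016 -0.1757  0.3016] yawy 90.09 tilt [0.001 0.   ] q [-0.17  0.21  0.5   1.77 -0.11  1.19  1.93] F [-0.6 -0.2 -2.5] T [-0.04  0.02  0.04] op 0.0248
[236.3 174.1]
[244.1 177.9]
```

View pics/m4.png

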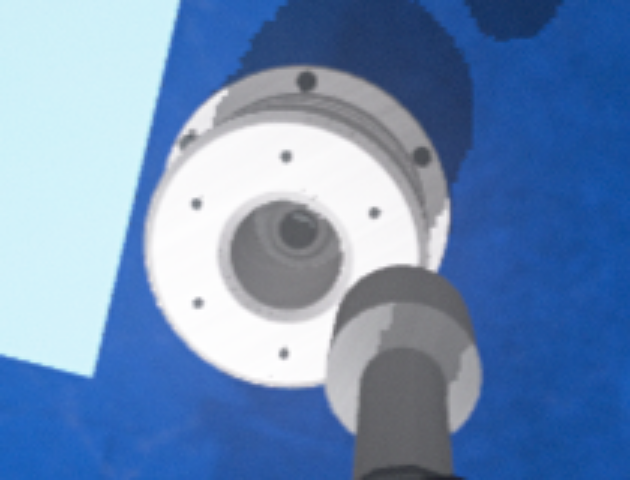

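The close view shows the countersink at crop x 219..353, y 190..322, and opposite bolt-hole midpoints at about (286,256). That puts the bore centre at pixel (235.2,175.4), consistent with the previous wrist estimate.

Run:
```python
from h import *
d=np.load("w3.npz");W=(d["K"],d["R"],d["t"])
print(onplane(W,(235.2,175.4),.085))
```

```text
[ 0.50038111 -0.21617194  0.085     ]
```

Call:
play_rows(rows=[0, 0.001, -0.02, 0, 0, 0, 0, 0, 0.001, -0.0395, 0, 0, 0, 0, 0, 0.001, -0.0395, 0.03, 0, 0, 0, 0, 0.001, -0.0395, 0.06, 0, 0, 0, 0, 0.001, -0.0395, 0.074, 0, 0, 0, 0, 0.001, -0.0395, 0.074, 0, 0, 0, 0, 0.001, -0.0395, 0.074, 0, 0, 0, 0, 0.001, -0.0395, 0.074, 0, 0, 0])

```text
clock: 5.95
ee_pos: [0.5009, -0.2168, 0.2286]
eef_rot: [0.001, 0.0, 1.0, -0.0]
contact_force: [-0.8, 0.8, -3.2]
opening: 0.0255
gripper_force: 60.3
```

Run:
```python
from h import *
delta([.501,-.2155,.21],90)
```

```text
t 5.95 pos [ 0.5009 -0.2168  0.2286] yawy 89.97 tilt [ 0.002 -0.001] q [-0.08  0.3   0.5   1.84 -0.17  1.04  2.06] F [-0.8  0.8 -3.2] T [ 0.02 -0.02 -0.06] op 0.0255
shift [-0.0001  0.0013  0.0186] turnz -0.0005
```

Call:
play_rows(rows=[0, 0, 0.001, 0.005, 0, 0, 0, 0, 0, 0.001, 0.009, 0, 0, 0, 0, 0, 0.001, 0.012, 0, 0, 0, 0, 0, 0.001, 0.014, 0, 0, 0, 0, 0, 0.001, 0.016, 0, 0, 0, 0, 0, 0.001, 0.016, 0, 0, 0])

```text
clock: 6.55
ee_pos: [0.5001, -0.2157, 0.2111]
eef_rot: [0.0, 0.0, 1.0, -0.0]
contact_force: [0.5, -0.9, -2.9]
opening: 0.025
gripper_force: 60.3
```

Run:
```python
from h import *
delta([.501,-.2155,.19],90)
```

```text
t 6.55 pos [ 0.5001 -0.2157  0.2111] yawy 89.95 tilt [ 0. -0.] q [-0.08  0.32  0.5   1.86 -0.18  1.01  2.07] F [ 0.5 -0.9 -2.9] T [-0.17 -0.29  0.  ] op 0.025
shift [-0.0009  0.0002  0.0211] turnz -0.0009
```

Call:
play_rows(rows=[0, 0, 0, 0.005, 0, 0, 0, 0, 0, 0, 0.01, 0, 0, 0, 0, 0, 0, 0.015, 0, 0, 0, 0, 0, 0, 0.02, 0, 0, 0, 0, 0, 0, 0.02, 0, 0, 0])

```text
clock: 7.05
ee_pos: [0.4998, -0.2155, 0.1902]
eef_rot: [-0.0, 0.0, 1.0, -0.0]
contact_force: [3.0, -1.0, -4.4]
opening: 0.0251
gripper_force: 59.9
```

Run:
```python
from h import *
delta([.501,-.2155,.165],90)
```

```text
t 7.05 pos [ 0.4998 -0.2155  0.1902] yawy 89.95 tilt [-0.001 -0.   ] q [-0.07  0.35  0.49  1.88 -0.2   0.96  2.08] F [ 3.  -1.  -4.4] T [-0.26 -0.71 -0.02] op 0.0251
shift [-0.0013  0.      0.0252] turnz -0.0008
```

Call:
play_rows(rows=[0, -0.001, -0.0003, 0.003, 0, 0, 0, 0, -0.001, -0.0003, 0.008, 0, 0, 0, 0, -0.001, -0.0003, 0.013, 0, 0, 0, 0, -0.001, -0.0003, 0.017, 0, 0, 0, 0, -0.001, -0.0003, 0.019, 0, 0, 0, 0, -0.001, -0.0003, 0.019, 0, 0, 0])

```text
clock: 7.65
ee_pos: [0.5007, -0.2158, 0.1717]
eef_rot: [-0.0, 0.0, 1.0, 0.0]
contact_force: [1.1, -0.5, -4.1]
opening: 0.0251
gripper_force: 60.2
```

Run:
```python
from h import *
delta([.501,-.2155,.165],90)
```

```text
t 7.65 pos [ 0.5007 -0.2158  0.1717] yawy 89.95 tilt [-0.001  0.   ] q [-0.06  0.37  0.48  1.9  -0.21  0.92  2.09] F [ 1.1 -0.5 -4.1] T [-0.17 -0.36  0.02] op 0.0251
shift [-0.0003  0.0003  0.0067] turnz -0.0009
```

Call:
play_rows(rows=[0, -0.0005, -0.0003, 0.002, 0, 0, 0, 0, -0.0005, -0.0003, 0.004, 0, 0, 0, 0, -0.0005, -0.0003, 0.006, 0, 0, 0, 0, -0.0005, -0.0003, 0.008, 0, 0, 0, 0, -0.0005, -0.0003, 0.008, 0, 0, 0])

```text
clock: 8.15
ee_pos: [0.502, -0.2165, 0.1651]
eef_rot: [0.001, 0.0, 1.0, -0.0]
contact_force: [-3.0, 1.4, 8.2]
opening: 0.025
gripper_force: 61.1
```

Run:
```python
from h import *
delta([.501,-.2155,.165],90)
```

```text
t 8.15 pos [ 0.502  -0.2165  0.1651] yawy 89.95 tilt [ 0.001 -0.   ] q [-0.05  0.38  0.48  1.9  -0.22  0.91  2.1 ] F [-3.   1.4  8.2] T [ 0.22  0.51 -0.01] op 0.025
shift [0.001  0.001  0.0001] turnz -0.0009
```

Call:
play_rows(rows=[0, 0.0007, 0.0006, 0.0005, 0, 0, 0.05, 0, 0.0007, 0.0006, 0.001, 0, 0, 0.1, 0, 0.0007, 0.0006, 0.001, 0, 0, 0.15, 0, 0.0007, 0.0006, 0.001, 0, 0, 0.2, 0, 0.0007, 0.0006, 0.001, 0, 0, 0.25, 0, 0.0007, 0.0006, 0.001, 0, 0, 0.3])

```text
clock: 8.75
ee_pos: [0.5019, -0.2161, 0.1649]
eef_rot: [0.002, 0.151, 0.989, 0.0]
contact_force: [-1.1, 0.6, 10.2]
opening: 0.0252
gripper_force: 63.0
```

Run:
```python
from h import *
delta([.501,-.2155,.165],90)
```

```text
t 8.75 pos [ 0.5019 -0.2161  0.1649] yawy 72.66 tilt [ 0.003 -0.   ] q [-0.11  0.39  0.55  1.91 -0.26  0.91  1.83] F [-1.1  0.6 10.2] T [0.14 0.42 0.12] op 0.0252
shift [ 0.0011  0.0003 -0.0001] turnz -0.3027
```

Call:
play_rows(rows=[0, 0.0005, 0, 0.0003, 0, 0, 0.05, 0, 0.0005, 0, 0.0003, 0, 0, 0.1, 0, 0.0005, 0, 0.0003, 0, 0, 0.15, 0, 0.0005, 0, 0.0003, 0, 0, 0.2, 0, 0.0005, 0, 0.0003, 0, 0, 0.25, 0, 0.0005, 0, 0.0003, 0, 0, 0.3])

```text
clock: 9.35
ee_pos: [0.5012, -0.2158, 0.1634]
eef_rot: [0.001, 0.297, 0.955, -0.0]
contact_force: [1.5, 0.3, -2.8]
opening: 0.0251
gripper_force: 60.5
```

Run:
```python
from h import *
delta([.501,-.2155,.165],90)
```

```text
t 9.35 pos [ 0.5012 -0.2158  0.1634] yawy 55.47 tilt [ 0.002 -0.001] q [-0.16  0.41  0.62  1.91 -0.3   0.91  1.57] F [ 1.5  0.3 -2.8] T [-0.19 -0.62  0.04] op 0.0251
shift [ 0.0003  0.0001 -0.0016] turnz -0.6027
```

It dropped onto the hex, so I'll push down.

Call:
play_rows(rows=[0, -0.0003, 0, 0.002, 0, 0, 0, 0, -0.0003, 0, 0.004, 0, 0, 0, 0, -0.0003, 0, 0.006, 0, 0, 0, 0, -0.0003, 0, 0.008, 0, 0, 0, 0, -0.0003, 0, 0.009, 0, 0, 0, 0, -0.0003, 0, 0.009, 0, 0, 0])

```text
clock: 9.95
ee_pos: [0.5014, -0.2161, 0.1546]
eef_rot: [0.001, 0.296, 0.955, 0.0]
contact_force: [2.7, -1.1, 7.3]
opening: 0.0251
gripper_force: 60.4
```

Run:
```python
from h import *
delta([.501,-.2155,.154],90)
```

```text
t 9.95 pos [ 0.5014 -0.2161  0.1546] yawy 55.58 tilt [ 0.002 -0.001] q [-0.16  0.42  0.62  1.92 -0.31  0.9   1.58] F [ 2.7 -1.1  7.3] T [-0.24 -0.63 -0.06] op 0.0251
shift [0.0007 0.0003 0.0006] turnz -0.6007
```

Call:
play_rows(rows=[0, -0.0004, -0.0002, 0, 0, 0, 0.1, 0, -0.0004, -0.0002, 0, 0, 0, 0.2, 0, -0.0004, -0.0002, 0, 0, 0, 0.3, 0, -0.0004, -0.0002, 0, 0, 0, 0.4, 0, -0.0004, -0.0002, 0, 0, 0, 0.5, 0, -0.0004, -0.0002, 0, 0, 0, 0.6, 0, -0.0004, -0.0002, 0, 0, 0, 0.7, 0, -0.0004, -0.0002, 0, 0, 0, 0.8])

```text
clock: 10.75
ee_pos: [0.5015, -0.2167, 0.1545]
eef_rot: [0.001, 0.646, 0.763, 0.0]
contact_force: [2.4, -3.0, 5.7]
opening: 0.025
gripper_force: 64.0
```

Run:
```python
from h import *
delta([.501,-.2155,.154],55.58)
```

```text
t 10.75 pos [ 0.5015 -0.2167  0.1545] yawy 9.54 tilt [ 0.002 -0.001] q [-0.3   0.47  0.82  1.93 -0.43  0.93  0.91] F [ 2.4 -3.   5.7] T [-0.5  -0.65  0.17] op 0.025
shift [ 0.0013 -0.0003  0.0005] turnz -0.8035
```

Call:
play_rows(rows=[0, -0.0004, 0.0004, 0, 0, 0, 0.1, 0, -0.0004, 0.0004, 0, 0, 0, 0.2, 0, -0.0004, 0.0004, 0, 0, 0, 0.3, 0, -0.0004, 0.0004, 0, 0, 0, 0.4, 0, -0.0004, 0.0004, 0, 0, 0, 0.5, 0, -0.0004, 0.0004, 0, 0, 0, 0.58])

```text
clock: 11.35
ee_pos: [0.5015, -0.217, 0.1545]
eef_rot: [0.001, 0.837, 0.547, 0.0]
contact_force: [0.9, -1.7, 8.4]
opening: 0.0252
gripper_force: 64.7
```

Run:
```python
from h import *
delta([.501,-.2155,.154],55.58)
```

```text
t 11.35 pos [ 0.5015 -0.217   0.1545] yawy -23.68 tilt [ 0.001 -0.001] q [-0.39  0.54  0.98  1.93 -0.54  0.97  0.43] F [ 0.9 -1.7  8.4] T [-0.44 -0.2   0.16] op 0.0252
shift [ 0.0011 -0.0011  0.0005] turnz -1.3834
```

Call:
play_rows(rows=[0, 0, 0, 0, 0, 0, 0.07, 0, 0, 0, 0, 0, 0, 0.14, 0, 0, 0, 0, 0, 0, 0.21, 0, 0, 0, 0, 0, 0, 0.28])

```text
clock: 11.75
ee_pos: [0.5015, -0.217, 0.1545]
eef_rot: [0.001, 0.905, 0.426, 0.0]
contact_force: [0.2, -1.5, 8.3]
opening: 0.0252
gripper_force: 73.1
```

Run:
```python
from h import *
delta([.501,-.2155,.154],55.58)
```

```text
t 11.75 pos [ 0.5015 -0.217   0.1545] yawy -39.63 tilt [ 0.001 -0.001] q [-0.43  0.57  1.05  1.93 -0.6   0.99  0.21] F [ 0.2 -1.5  8.3] T [-0.35 -0.08  0.82] op 0.0252
shift [ 0.0009 -0.0013  0.0005] turnz -1.6618
```

Call:
play_rows(rows=[0, 0, 0, 0, 0, 0, 0.05, 0, 0, 0, 0, 0, 0, 0.08, 0, 0, 0, 0, 0, 0, 0.08, 0, 0, 0, 0, 0, 0, 0.08])

```text
clock: 12.15
ee_pos: [0.5016, -0.217, 0.1546]
eef_rot: [0.001, 0.92, 0.391, 0.0]
contact_force: [0.4, -1.7, 9.5]
opening: 0.0248
gripper_force: 75.6
```

Run:
```python
from h import *
delta([.501,-.2155,.154],55.58)
```

```text
t 12.15 pos [ 0.5016 -0.217   0.1546] yawy -43.98 tilt [ 0.001 -0.001] q [-0.44  0.58  1.07  1.93 -0.61  1.    0.15] F [ 0.4 -1.7  9.5] T [-0.42 -0.03  0.89] op 0.0248
shift [ 0.0007 -0.0014  0.0006] turnz -1.7377
```

Call:
play_rows(rows=[0, 0, 0, 0, 0, 0, 0.06, 0, 0, 0, 0, 0, 0, 0.12, 0, 0, 0, 0, 0, 0, 0.12, 0, 0, 0, 0, 0, 0, 0.12])

```text
clock: 12.55
ee_pos: [0.5012, -0.217, 0.1545]
eef_rot: [0.0, 0.942, 0.335, -0.0]
contact_force: [-0.9, -1.7, 13.0]
opening: 0.025
gripper_force: 73.1
```

Run:
```python
from h import *
delta([.501,-.2155,.154],55.58)
```

```text
t 12.55 pos [ 0.5012 -0.217   0.1545] yawy -50.9 tilt [ 0.    -0.001] q [-0.46  0.6   1.11  1.93 -0.64  1.01  0.05] F [-0.9 -1.7 13. ] T [-0.62  0.17  0.74] op 0.025
shift [ 0.0008 -0.0013  0.0005] turnz -1.8585
```

Run:
```python
from h import *
im=snapshot("wrist");cv2.imwrite("pics/m5.png",cv2.resize(im[120:420,180:400],None,fx=2,fy=2))
```

```text
(no output)
```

View pics/m5.png

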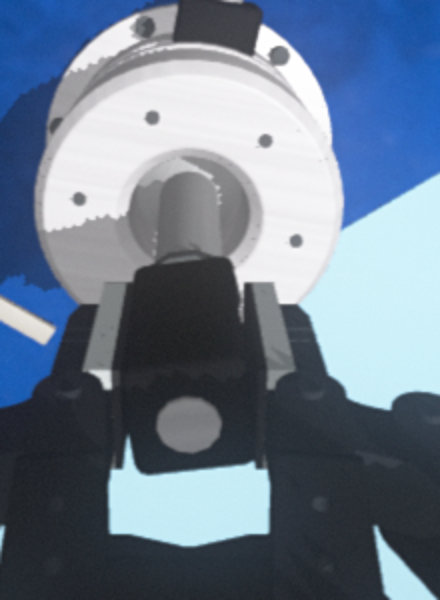

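Call:
play_rows(rows=[0, 0, 0, 0, 0, 0, -0.03, 0, 0, 0, 0, 0, 0, -0.05, 0, 0, 0, 0, 0, 0, -0.05])

```text
clock: 12.9
ee_pos: [0.5013, -0.2171, 0.1545]
eef_rot: [0.0, 0.934, 0.358, 0.0]
contact_force: [-0.7, -1.2, 6.9]
opening: 0.0249
gripper_force: 71.0
```

Run:
```python
from h import *
delta(None)
```

```text
t 12.9 pos [ 0.5013 -0.2171  0.1545] yawy -48.01 tilt [ 0.001 -0.001] q [-0.45  0.59  1.09  1.93 -0.63  1.01  0.09] F [-0.7 -1.2  6.9] T [-0.59 -0.08  0.69] op 0.0249
```

The picture shows the grip twisted about 6-8° in the pads, and the torque persists on backing off, so this is the firm stop. I'll relax the twist.

Call:
play_rows(rows=[0, 0, 0, 0, 0, 0, -0.05, 0, 0, 0, 0, 0, 0, -0.1, 0, 0, 0, 0, 0, 0, -0.14, 0, 0, 0, 0, 0, 0, -0.14])

```text
clock: 13.3
ee_pos: [0.5013, -0.217, 0.1545]
eef_rot: [0.0, 0.906, 0.422, 0.0]
contact_force: [-0.3, -2.1, 8.4]
opening: 0.0251
gripper_force: 63.7
```

Run:
```python
from h import *
delta(None)
```

```text
t 13.3 pos [ 0.5013 -0.217   0.1545] yawy -40.02 tilt [ 0.001 -0.   ] q [-0.43  0.57  1.06  1.93 -0.6   0.99  0.2 ] F [-0.3 -2.1  8.4] T [-0.44 -0.07  0.23] op 0.0251
```

Call:
play_rows(rows=[0, 0, 0, -0.004, 0, 0, -0.02, 0, 0, 0, -0.01, 0, 0, -0.02, 0, 0, 0, -0.018, 0, 0, -0.02, 0, 0, 0, -0.028, 0, 0, -0.02, 0, 0, 0, -0.04, 0, 0, -0.02, 0, 0, 0, -0.055, 0, 0, -0.02, 0, 0, 0, -0.07, 0, 0, -0.02, 0, 0, 0, -0.085, 0, 0, -0.02])

```text
clock: 14.1
ee_pos: [0.5012, -0.2162, 0.2404]
eef_rot: [-0.0, 0.902, 0.431, 0.0]
contact_force: [-1.0, 0.1, -2.8]
opening: 0.0238
gripper_force: 58.2
```

Run:
```python
from h import *
delta([.501,-.2155,.33],90)
```

```text
t 14.1 pos [ 0.5012 -0.2162  0.2404] yawy -38.95 tilt [0.001 0.001] q [-0.52  0.47  1.16  1.84 -0.48  1.15  0.13] F [-1.   0.1 -2.8] T [-0.01 -0.05  0.03] op 0.0238
shift [ 0.0005 -0.0006 -0.0896] turnz -2.2507
```

Call:
play_rows(rows=[0, 0, 0, -0.04, 0, 0, -0.1, 0, 0, 0, -0.08, 0, 0, -0.24, 0, 0, 0, -0.09, 0, 0, -0.38, 0, 0, 0, -0.09, 0, 0, -0.52, 0, 0, 0, -0.09, 0, 0, -0.66, 0, 0, 0, -0.09, 0, 0, -0.8, 0, 0, 0, -0.09, 0, 0, -0.94, 0, 0, 0, -0.09, 0, 0, -1.08])

```text
clock: 14.9
ee_pos: [0.5009, -0.2165, 0.3299]
eef_rot: [0.0, 0.55, 0.835, 0.0]
contact_force: [0.4, 0.8, -3.7]
opening: 0.0233
gripper_force: 59.1
```

Call:
play_rows(rows=[0, 0, 0, 0, 0, 0, -0.14, 0, 0, 0, 0, 0, 0, -0.28, 0, 0, 0, 0, 0, 0, -0.42, 0, 0, 0, 0, 0, 0, -0.56, 0, 0, 0, 0, 0, 0, -0.7, 0, 0, 0, 0, 0, 0, -0.84, 0, 0, 0, 0, 0, 0, -0.98, 0, 0, 0, 0, 0, 0, -1.12])

```text
clock: 15.7
ee_pos: [0.5009, -0.2166, 0.3298]
eef_rot: [0.0, 0.023, 1.0, -0.0]
contact_force: [0.7, -0.3, -1.8]
opening: 0.0233
gripper_force: 59.1
```

Run:
```python
from h import *
delta([.5345,.1725,.33],90)
```

```text
t 15.7 pos [ 0.5009 -0.2166  0.3298] yawy 87.39 tilt [ 0.001 -0.   ] q [-0.27  0.24  0.73  1.7  -0.17  1.26  2.02] F [ 0.7 -0.3 -1.8] T [-0.02  0.04  0.  ] op 0.0233
shift [-1.580e-02  3.902e-01 -2.000e-04] turnz -0.0456
```

Call:
play_rows(rows=[0, -0.016, 0.39, 0, 0, 0, -0.045, 0, -0.016, 0.39, 0, 0, 0, -0.045, 0, -0.016, 0.39, 0, 0, 0, -0.045, 0, -0.016, 0.39, 0, 0, 0, -0.045, 0, -0.016, 0.39, 0, 0, 0, -0.045, 0, -0.016, 0.39, 0, 0, 0, -0.045, 0, -0.016, 0.39, 0, 0, 0, -0.045, 0, -0.016, 0.39, 0, 0, 0, -0.045])

```text
clock: 16.5
ee_pos: [0.5366, 0.1755, 0.3299]
eef_rot: [0.0, 0.002, 1.0, 0.0]
contact_force: [0.2, -0.2, -3.0]
opening: 0.0233
gripper_force: 60.4
```

Run:
```python
from h import *
delta([.5345,.1725,.33],90)
```

```text
t 16.5 pos [0.5366 0.1755 0.3299] yawy 89.76 tilt [0.001 0.001] q [-0.8   0.25  0.5   1.65 -0.13  1.27  1.29] F [ 0.2 -0.2 -3. ] T [-0.03 -0.06  0.03] op 0.0233
shift [ 0.0021 -0.003  -0.0001] turnz -0.0042
```

Call:
play_rows(rows=[0, 0.002, -0.003, 0.02, 0, 0, 0, 0, 0.002, -0.003, 0.06, 0, 0, 0, 0, 0.002, -0.003, 0.1, 0, 0, 0, 0, 0.002, -0.003, 0.12, 0, 0, 0, 0, 0.002, -0.003, 0.12, 0, 0, 0, 0, 0.002, -0.003, 0.12, 0, 0, 0])

```text
clock: 17.1
ee_pos: [0.5355, 0.1693, 0.21]
eef_rot: [0.0, 0.003, 1.0, -0.0]
contact_force: [0.7, 0.4, -2.3]
opening: 0.0232
gripper_force: 60.6
```

Run:
```python
from h import *
delta([.5345,.1725,.143],90)
a=snapshot("wrist");b=snapshot("side")
o=np.zeros((600,800,3),np.uint8);o[:,:400]=cv2.resize(a[120:420,180:380],(400,600))
o[:,400:]=cv2.resize(b[200:350,200:300],(400,600));cv2.imwrite("pics/m6.png",o)
W=cam("wrist");B=cam("side")
z=monitor.read_state()["ee_pos"][2]-.1325
X=[np.array([.5345,.1725,.035]),np.array([.5345,.1725,z])];print([[proj(c,x).round(1) for c in(W,B)] for x in X])
```

```text
t 17.1 pos [0.5355 0.1693 0.21  ] yawy 89.65 tilt [ 0.001 -0.   ] q [-0.76  0.35  0.48  1.82 -0.19  1.02  1.35] F [ 0.7  0.4 -2.3] T [-0.02 -0.06 -0.01] op 0.0232
shift [0.0011 0.0032 0.067 ] turnz -0.0061
[[array([277.1, 184.9]), array([237.2, 294.3])], [array([277.6, 198.9]), array([236.4, 279.7])]]
```

View pics/m6.png

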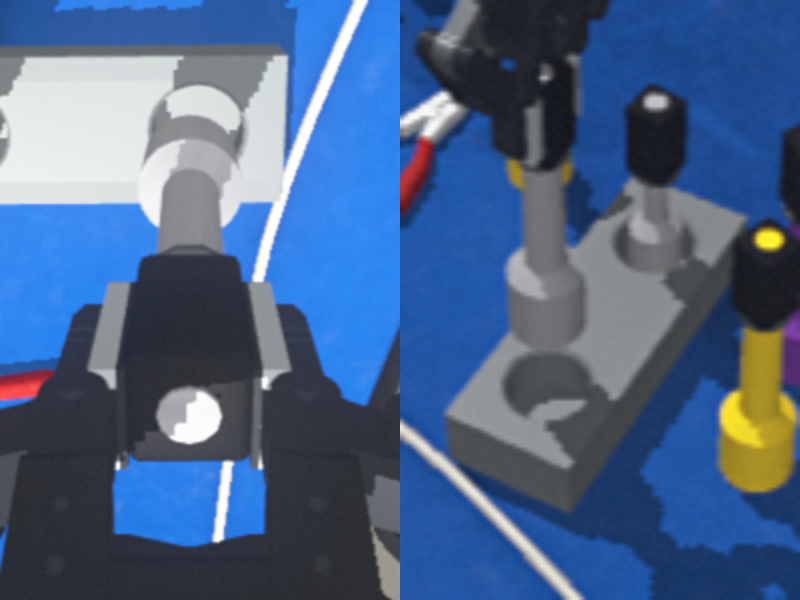

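The key is square and upright in the pads, just above its hole. It sits about 3 mm short in y (socket at crop 190, hole at 197), so I'll correct that and lower.

Call:
play_rows(rows=[0, 0.001, 0.0035, 0, 0, 0, 0, 0, 0.001, 0.0035, 0, 0, 0, 0, 0, 0.001, 0.0035, 0.015, 0, 0, 0, 0, 0.001, 0.0035, 0.03, 0, 0, 0, 0, 0.001, 0.0035, 0.036, 0, 0, 0, 0, 0.001, 0.0035, 0.036, 0, 0, 0])

```text
clock: 17.8
ee_pos: [0.5336, 0.1729, 0.1724]
eef_rot: [-0.001, 0.003, 1.0, -0.0]
contact_force: [-0.2, 0.2, -2.8]
opening: 0.0233
gripper_force: 60.6
```

Run:
```python
from h import *
delta([.5345,.1725,.143],90)
```

```text
t 17.8 pos [0.5336 0.1729 0.1724] yawy 89.68 tilt [-0.001 -0.001] q [-0.76  0.4   0.46  1.86 -0.21  0.94  1.37] F [-0.2  0.2 -2.8] T [ 0.02 -0.03 -0.04] op 0.0233
shift [-0.001  -0.0003  0.0294] turnz -0.0056
```

Call:
play_rows(rows=[0, -0.0007, 0, 0.007, 0, 0, 0, 0, -0.0007, 0, 0.014, 0, 0, 0, 0, -0.0007, 0, 0.021, 0, 0, 0, 0, -0.0007, 0, 0.026, 0, 0, 0, 0, -0.0007, 0, 0.0295, 0, 0, 0, 0, -0.0007, 0, 0.0305, 0, 0, 0, 0, -0.0007, 0, 0.0305, 0, 0, 0])

```text
clock: 18.5
ee_pos: [0.535, 0.173, 0.1431]
eef_rot: [0.0, 0.003, 1.0, 0.0]
contact_force: [-1.4, -0.6, 4.0]
opening: 0.0234
gripper_force: 61.7
```

Run:
```python
from h import *
delta([.5345,.1725,.143],90)
```

```text
t 18.5 pos [0.535  0.173  0.1431] yawy 89.66 tilt [0.001 0.001] q [-0.74  0.43  0.45  1.88 -0.24  0.88  1.39] F [-1.4 -0.6  4. ] T [-0.14  0.63  0.  ] op 0.0234
shift [ 0.0005 -0.0005  0.0001] turnz -0.0059
```

Call:
play_rows(rows=[0.4, 0, 0, 0, 0, 0, 0, 0.6, 0, 0, 0, 0, 0, 0, 1, 0, 0, 0, 0, 0, 0, 1, 0, 0, 0, 0, 0, 0, 1, 0, 0, 0, 0, 0, 0, 1, 0, 0, 0, 0, 0, 0, 1, 0, 0, 0, 0, 0, 0, 1, 0, 0, 0, 0, 0, 0])

```text
clock: 19.3
ee_pos: [0.5347, 0.1729, 0.1423]
eef_rot: [0.0, 0.003, 1.0, 0.0]
contact_force: [0.5, 0.0, 0.6]
opening: 0.0856
gripper_force: 0.0
```

Call:
play_rows(rows=[1, 0, 0, -0.02, 0, 0, 0, 1, 0, 0, -0.05, 0, 0, 0, 1, 0, 0, -0.09, 0, 0, 0, 1, 0, 0, -0.13, 0, 0, 0, 1, 0, 0, -0.15, 0, 0, 0, 1, 0, 0, -0.15, 0, 0, 0, 1, 0, 0, -0.15, 0, 0, 0])

```text
clock: 20.0
ee_pos: [0.5345, 0.1729, 0.2922]
eef_rot: [0.0, 0.003, 1.0, 0.0]
contact_force: [-0.6, -0.6, -0.4]
opening: 0.0857
gripper_force: 0.0
```

Run:
```python
from h import *
delta(None)
W=cam("wrist");a=snapshot("wrist");b=snapshot("side")
o=np.zeros((420,760,3),np.uint8);o[:,:560]=a;o[:300,560:]=cv2.resize(b[200:350,200:300],(200,300));cv2.imwrite("pics/m7.png",o)
for X in([.5345,.1725,.17],[.534,.062,.135]):
    u,v=proj(W,np.array(X)).astype(int);m=a[v-14:v+15,u-14:u+15].min(2)>150;y,x=np.nonzero(m);print((u,v),m.sum(),onplane(W,(x.mean()+u-14,y.mean()+v-14),X[2]))
```

```text
t 20.0 pos [0.5345 0.1729 0.2922] yawy 89.67 tilt [0. 0.] q [-0.8   0.28  0.5   1.71 -0.14  1.19  1.31] F [-0.6 -0.6 -0.4] T [-0.02 -0.01  0.02] op 0.0857
(np.int64(273), np.int64(205)) 192 [0.53309825 0.17287798 0.17      ]
(np.int64(147), np.int64(192)) 148 [0.53417801 0.06245194 0.135     ]
```

View pics/m7.png

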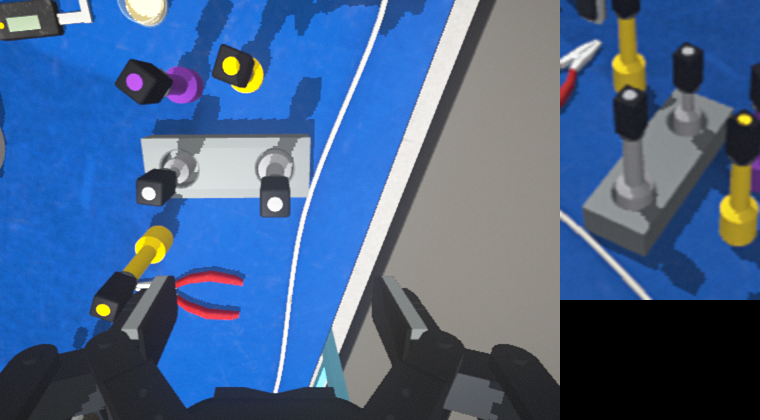

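The big key stands upright in its hole, its dot within 1 mm of the original position. The small key hasn't moved and the gripper is clear, so I'm handing in.

```bash
python3 -c "
from station import job
print(job.finish_job())"
```

```text
the job is handed in; nothing more can be done
None
```

The big key went fully onto the nut, the nut was turned clockwise to its firm stop, and the key is back upright in its hole with the gripper clear; the job is handed in at about 20 s of the 70 s, with no verdict returned.

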